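# Calibrate the reflectance probe on the reference tile

## Robot

A 6-joint arm with a two-finger parallel gripper is mounted at the origin on the work surface. World frame = base frame: x ahead of the robot, y to its left, z up, the work surface at z = 0. Lengths are in m, angles in rad, forces in N, time in s.
With the tool pointing down it reaches from about 0.225 to 0.725 m from the base axis. Payload 3.1 kg.
Tool frame: the origin (TCP) lies between the finger pads; the fingertips stand 22 mm ahead of it and the grasp point (between the pads) lies 3 mm ahead of it; z points along the fingers, y is the line along which they close (so a half turn about z gives the same grasp; the last joint's range is limited). The gripper opens to 85 mm and grips with 20 to 120 N. Pads are 22 mm wide; open, the fingers measure 114 mm over their backs; the gripper's body (76 mm by 85 mm) begins 54 mm behind the grasp point. The pads swing forward as they close: fully open they stand 13 mm farther back than shut.
Start: joints at [-1.245, 0.048, 0.099, 1.622, 0, 1.443], TCP at [0.23, -0.472, 0.253] pointing down, gripper open.
Joint ranges: [-2.91, 2.91], [-0.99, 1.94], [-1.21, 1.42], [-2.12, 2.29], [-1.49, 1.47], [-3.14, 3.14]. Speed limits (rad/s): [2.79, 2.79, 3.14, 3.14, 3.14, 3.14].

## Interface

Orientations are given as a rotation vector (axis times angle).
In Python, from station import monitor, viewer, job gives the robot as it stands. The module is installed in compiled form; this text tells all that it offers.
- The arm moves only by the shell command python3 -m pendant 'ROWS'. ROWS is text: rows parted by semicolons, each of 5 numbers parted by spaces: the opening, from 0 (shut) to 1 (fully open), then the shift along the tool's x, y, z in mm, then the turn about the tool's z in rad. A call has 1 to 20 rows; each row is the pose to reach, as a shift and turn from the pose commanded when the call began, along the tool's axes at that moment; what a row does not reach only later rows make up. A row lasts 1/8 s, in which the tool goes at most 62.5 mm and 10.7 degrees, less where a joint would pass 70% of its speed; a pose out of reach is approached as far as the arm can. A call with a gripper value outside its range is refused whole. The fingers move at their own pace and stop on an object; the grip force is fixed at half the most. Time passes only in rows, so rows that repeat a pose let the fingers close. It gives the time, the measured TCP pose, the force, the opening and the grip force at its end, in the units of the state.
- monitor.get_state(): the state, without advancing time (a new reading comes with each control period).
- viewer.snapshot(name): name is "side" or "top" or "wrist"; returns a dict with "pixels" (420x560x3 uint8, red, green, blue), "depth" (420x560 float32, m along the optical axis (not along the pixel's ray), 0 where there is no reading), "fx", "fy", "cx", "cy" (pixels), "dist" ([k1, k2, p1, p2, k3] as OpenCV has them; the pictures are not rectified), "position" and "attitude" of the camera in the world. Camera axes: x right, y up, looking along -z (the intrinsics and any distortion apply to the point x, -y, -z); pixel columns grow to the right and rows downward; lengths in m; the calibration is good to about 2 mm. A picture is of the moment at which its call begins.
- job.hand_in(): hands the job in; it is judged then, once.
The state is a dict: "time_s": time; "q": joint angles; "qvel": joint speeds; "joint_efforts": joint torques, N m; "position": TCP position; "eef_rot": TCP orientation; "force": force on the tool from outside, world axes, zero at the start; "wrist_torque": the same for the moment, N m; "finger_gap": finger opening in m; "finger_force": force on a finger pad.
Only numpy, scipy, OpenCV 4.12 (cv2) and the standard library are available. Lean on these libraries where they do the work, as an engineer would, in place of code of your own. Each camera call takes 0.05 s, during which the arm holds its last target. There are 200 camera calls.

## Task

Get the meter ready by pressing its round key and then its long bar key, one at a time and each fully down, leaving the square key alone. Then take the probe out of its stand and hold it square to the sloping white tile with its nose inside the ring mark (not on the cross), pressed gently so that the spring nose is about half-way in; finish while still gripping the probe there, and leave everything else on the bench where it is.

Things in the scene. Friction and masses are not known exactly. Their poses are not given: they have to be found in the camera images.
- meter: Beige bench meter, fixed, 170 x 200 mm (its x, y), origin under its centre, z up. Front deck 45 mm high carrying the three keys in a row along its y, 58 mm apart, 30 mm in front (its -x) of the origin; which key is in which place varies. A display ridge along its rear, 72 mm high, begins 45 mm behind the origin.
- key_round_top (a point): Centre of the top of the black round key, 26 mm across, standing 9 mm above the deck (54 mm above the bench).
- key_round (a joint): Travel of the round key: 0 up, 0.006 m fully down; spring return, 0.8 N to start, 3.2 N fully down.
- key_bar_top (a point): Centre of the top of the black long bar key, 44 mm (meter x) by 18 mm (meter y), same height as the round key.
- key_bar (a joint): Travel of the bar key, as for the round key.
- key_square_top (a point): Centre of the top of the black square key, 24 x 24 mm, same height. Not to be pressed.
- key_square (a joint): Travel of the square key, as for the round key.
- easel: Grey plastic easel, fixed on the bench, 100 x 130 mm; origin under its centre, z up. Carries the tile sloping at 18 degrees: lower edge at its -x side, so that the tile's face leans to the easel's -x.
- tile: White ceramic reference tile, fixed to the easel, 80 x 110 x 8 mm; origin at the centre of its underside, about 35 mm above the bench; its z axis is the outward normal of its face. Two dark flat printed marks 52 mm apart along its y: a ring on the +y side and a cross on the -y side.
- ring_mark (a point): Centre of the ring mark, on the tile's face. The ring is 26 mm outside and 20 mm inside diameter. Axes as the tile's.
- stand: Grey stand for the probe, fixed: block 60 x 60 x 80 mm high on two foot bars (95 x 84 mm overall), with an upright through hole 19 mm in diameter at its centre; origin under its centre, z up. The shoulder of the probe's grip rests on its top, so the probe's tip starts 10 mm and its grip 80 to 160 mm above the bench.
- probe: Cordless probe, 120 g, 157 mm long, upright in the stand. Origin at the tip of the unpressed nose, z along the probe away from the tip. From the tip: dark steel nose 8 mm in diameter (0 to 18 mm), steel shaft 16 mm in diameter (to 70), square rubber-faced grip 26 x 26 mm with sides along its x and y (70 to 150), black cap 20 mm in diameter (to 157).
- nose_tip (a point): The tip of the spring nose, centre of its flat end; it moves with the nose.
- nose (a joint): How far the spring nose is pushed into the probe: 0 out, 0.010 m fully in. Spring: 0.7 N to start, 0.35 N per mm more (2.5 N half-way, 4.2 N at the stop).
- rack: Bystander: white vial rack 120 x 160 mm, 60 mm high with its vials; origin under its centre.
- vial_a: Bystander: capped vial 24 mm in diameter, 48 mm high, standing near the probe stand; origin under its centre.
- vial_b: Bystander: like vial_a, standing beside the rack.
- dish: Bystander: closed pale round dish 90 mm in diameter, 16 mm high, on the robot's side of the easel; origin under its centre.
- jar: Bystander: jar 48 mm in diameter, 60 mm high, on the robot's side of the meter; origin under its centre.
- marker: Bystander: marker lying flat, 130 mm long, 15 mm thick; origin under its middle.
- glasses: Bystander: black spectacles 120 x 140 mm, 36 mm high, at the right of the bench; origin at the bench under the bridge.
There are look-alikes about, which are no part of the job. What is meant by the probe is not red, and is the larger of those in its own colour.

How it is judged:
By the outcome, as a careful person would: the job done as asked, in the order asked, and still so for the second after the job is handed in, while the arm keeps its last pose, push and grip.
It also fails if it takes over 64 s, if anything falls off the work surface, if the arm or the gripper's body presses on something with over 40 N, if the wrist force passes 120 N, or if a joint passes its speed limit or range.

## Working session

There is one attempt and no reset: what is moved stays moved. The work goes in short steps, Python scripts to look and compute and a shell command to move; the robot and the scene stay as the last step left them, time stands still between calls to the robot, and variables do not carry over. Pictures are saved under pics/ and viewed, at most 12 in all, crops included, and the job is handed in when it is done.

```bash
mkdir -p pics; cat > h.py <<'E'
import numpy as np, cv2
from scipy.spatial.transform import Rotation as R
from station import monitor, viewer, job
def snap(n):
    s=viewer.snapshot(n); a=np.array(s["attitude"],float)
    s["R"]=a if a.shape==(3,3) else (R.from_rotvec(a).as_matrix() if a.size==3 else R.from_quat(a).as_matrix())
    s["K"]=np.array([[s["fx"],0,s["cx"]],[0,s["fy"],s["cy"]],[0,0,1]]); s["p"]=np.array(s["position"]); return s
def rays(s,px):
    u=cv2.undistortPoints(np.array(px,float).reshape(-1,1,2),s["K"],np.array(s["dist"],float)).reshape(-1,2)
    return np.c_[u[:,0],-u[:,1],-np.ones(len(u))]@s["R"].T
def onz(s,px,z):
    d=rays(s,px); return s["p"]+d*((z-s["p"][2])/d[:,2])[:,None]
def dep(s,px):
    px=np.array(px).reshape(-1,2); d=rays(s,px); return s["p"]+d*s["depth"][px[:,1].astype(int),px[:,0].astype(int)][:,None]
def save(s,n,crop=None,k=1):
    im=s["pixels"][:,:,::-1]
    if crop: x0,y0,x1,y1=crop; im=im[y0:y1,x0:x1]
    cv2.imwrite("pics/"+n,cv2.resize(im,None,fx=k,fy=k,interpolation=cv2.INTER_CUBIC))
E
python3 - <<'E'
from h import *
for n in("top","side"):
    s=snap(n); save(s,n+"1.png",k=1.4); print(n,s["attitude"],s["p"],s["K"][0],s["dist"])
    np.savez("s_"+n,**{k:v for k,v in s.items()})
print(monitor.get_state())
E
```

```text
top [ 0.04274386 -0.05737972 -1.53953847] [ 0.44826841 -0.08625799  1.73741091] [540.7498914    0.         275.84962741] [0.06429861 0.         0.         0.         0.        ]
side [ 0.11007784 -1.0875826  -2.68788648] [0.34895767 0.82975029 1.04659546] [525.16479017   0.         279.22558134] [-0.01193764  0.          0.          0.          0.        ]
{'time_s': 0.1, 'q': array([-1.24481418e+00,  4.87199283e-02,  9.77255623e-02,  1.62198241e+00,
       -1.09057750e-06,  1.44296780e+00]), 'qvel': array([ 1.30582183e-03, -2.09975622e-03,  2.88114165e-03,  8.69833937e-04,
        4.85879333e-04, -1.81321833e-05]), 'joint_efforts': array([ 2.36996151e-03, -3.39850259e+01,  3.20936215e+01,  1.58047752e-02,
       -1.42677263e-04,  6.67989823e-06]), 'position': array([ 0.22996814, -0.47138979,  0.25219714]), 'eef_rot': array([-3.05895092e+00, -7.06254864e-01,  3.40257635e-04]), 'force': array([ 0.38010276, -0.16308482, -0.07568442]), 'wrist_torque': array([ 0.03774376,  0.00502798, -0.00985831]), 'finger_force': 0.0, 'finger_gap': 0.08570841791438484}
```

View pics/top1.png

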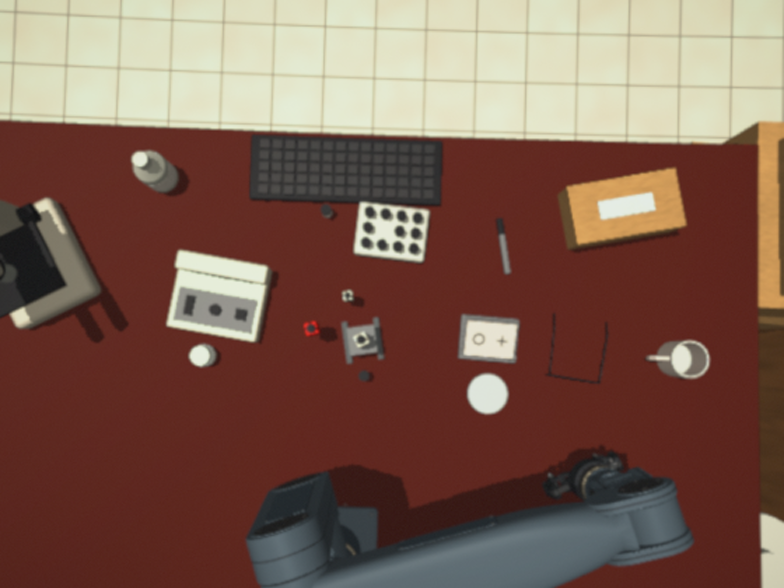

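View pics/side1.png

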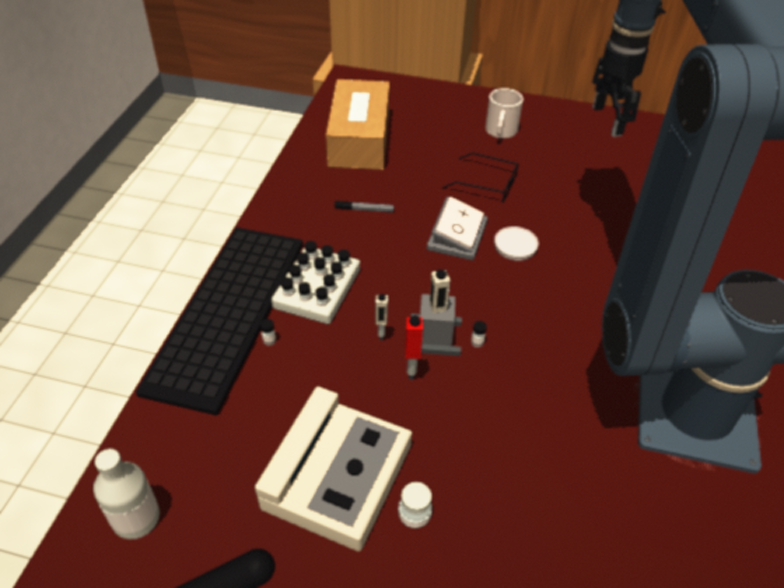

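The top view shows, at pixels of the 1.4× picture: 
- **Meter:** bar (190,305), round (215,310), square (241,314).
- **Tile:** ring (479,339), cross (502,341).
- **Probe candidates:** cream in the stand (362,340), smaller cream (348,296), red (311,328).

By the description I choose the one in the stand. The side view agrees, with the stand probe at (440,290), the small cream one at (381,310) and the red one at (414,340). I'll check this in a close crop.

```bash
python3 - <<'E'
from h import *
S={n:dict(np.load(f"s_{n}.npz")) for n in("top","side")}
for s in S.values(): s["dist"]=s["dist"].astype(float)
t,sd=S["top"],S["side"]
def blobs(s,box,lo,hi,amin,amax):
    x0,y0,x1,y1=[int(v/1.4) for v in box]; g=s["pixels"][y0:y1,x0:x1].astype(int)
    m=((g.max(2)>=lo)&(g.max(2)<=hi)).astype(np.uint8)
    n,_,st,c=cv2.connectedComponentsWithStats(m)
    return [(c[i]+[x0,y0],st[i]) for i in range(1,n) if amin<st[i,4]<amax]
for n,box in(("top",(178,285,260,330)),("side",(320,422,385,515))):
    for c,st in blobs(S[n],box,0,70,15,600): print(n,"key",np.round(c*1.4),st[2:],onz(S[n],[c],.054)[0].round(4))
for n,box in(("top",(468,322,512,357)),("side",(440,202,482,245))):
    for c,st in blobs(S[n],box,0,150,6,300): print(n,"mark",np.round(c*1.4),st[2:],onz(S[n],[c],.043)[0].round(4))
print("top cap",onz(t,[[362/1.4,340/1.4]],.167), "stand side cap", onz(sd,[[440/1.4,275/1.4]],.167))
print("small",onz(t,[[348/1.4,296/1.4]],.12),"red",onz(t,[[311/1.4,328/1.4]],.13))
# stand feet/easel corners top
print("tile corners",onz(t,np.array([[462,316],[519,320],[515,363],[459,358]])/1.4,.02).round(3))
print("stand feet",onz(t,np.array([[342,320],[350,362],[381,318],[383,358]])/1.4,.0).round(3))
save(t,"c1.png",(205,190,295,290),5)
b=cv2.resize(sd["pixels"][170:280,255:355,::-1],None,fx=4.5,fy=4.5); a=cv2.imread("pics/c1.png")
h=min(len(a),len(b)); cv2.imwrite("pics/crop2.png",np.hstack([cv2.resize(a,(390,450)),cv2.resize(b,(400,450))]))
E
```

```text
top key [189. 304.] [ 7 12 57] [0.5329 0.3351 0.054 ]
top key [215. 309.] [ 7  7 33] [0.5237 0.2776 0.054 ]
top key [241. 314.] [ 7  6 34] [0.5154 0.2207 0.054 ]
side key [322. 426.] [ 6  9 20] [0.5967 0.2231 0.054 ]
side key [370. 437.] [ 13  13 114] [0.5187 0.2222 0.054 ]
side key [354. 467.] [ 11  12 107] [0.5273 0.2789 0.054 ]
side key [338. 499.] [ 22  15 188] [0.536 0.336 0.054]
side mark [441. 206.] [ 5 11 29] [ 0.5261 -0.3725  0.043 ]
side mark [474. 204.] [13  7 49] [ 0.4592 -0.3992  0.043 ]
side mark [478. 237.] [ 6 15 48] [ 0.4341 -0.299   0.043 ]
side mark [447. 241.] [15  8 65] [ 0.494  -0.2701  0.043 ]
top cap [[ 0.46450797 -0.05188467  0.167     ]] stand side cap [[ 0.46969922 -0.04645849  0.167     ]]
small [[ 0.55806793 -0.01786679  0.12      ]] red [[0.487022   0.05771215 0.13      ]]
tile corners [[ 0.527 -0.274  0.02 ]
 [ 0.522 -0.403  0.02 ]
 [ 0.425 -0.396  0.02 ]
 [ 0.432 -0.269  0.02 ]]
stand feet [[ 0.511 -0.001  0.   ]
 [ 0.415 -0.022  0.   ]
 [ 0.518 -0.09   0.   ]
 [ 0.427 -0.098  0.   ]]
```

View pics/crop2.png

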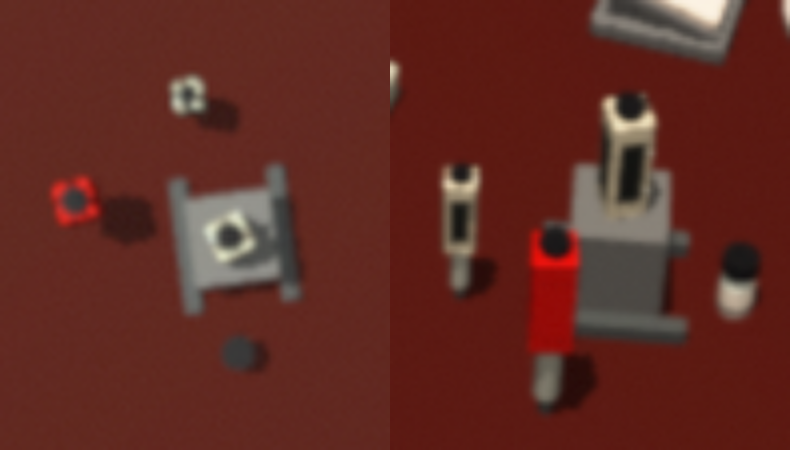

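The crop confirms it: the cream probe in the stand (left panel 230,235; right panel 630,150) is clearly larger than the cream look-alike at (187,95), and it is not red. It is yawed relative to the stand. Next, the key presses.

```bash
cat >> h.py <<'E'
def go(*pts):
    """print tool-axis shift (mm) from measured TCP to world points"""
    st=monitor.get_state(); M=R.from_rotvec(st["eef_rot"]).as_matrix(); p=np.array(st["position"])
    print("tcp",p.round(4),"xyaw",np.degrees(np.arctan2(M[1,0],M[0,0])).round(2),"toolz",M[:,2].round(4),"q",np.round(st["q"],3),"t",st["time_s"])
    for x in pts: print(x,((np.array(x)-p)@M*1000).round(1))
E
python3 -c "
from h import *
go((.5255,.278,.11),(.5255,.278,.072))"
```

```text
tcp [ 0.23   -0.4714  0.2522] xyaw 26.0 toolz [-7.0e-04  2.1e-03 -1.0e+00] q [-1.245  0.049  0.098  1.622 -0.     1.443] t 0.1
(0.5255, 0.278, 0.11) [ 594.1 -543.7  143.5]
(0.5255, 0.278, 0.072) [ 594.1 -543.6  181.5]
```

```bash
python3 -m pendant '0 0 0 0 -0.4; 0 300 -270 0 -0.965; 0 594 -544 0 -0.965; 0 594 -544 0 -0.965; 0 594 -544 0 -0.965; 0 594 -544 0 -0.965; 0 594 -544 0 -0.965; 0 594 -544 0 -0.965; 0 594 -544 0 -0.965; 0 594 -544 0 -0.965; 0 594 -544 0 -0.965; 0 594 -544 0 -0.965; 0 594 -544 0 -0.965; 0 594 -544 0 -0.965; 0 594 -544 0 -0.965; 0 594 -544 60 -0.965; 0 594 -544 120 -0.965; 0 594 -544 150 -0.965; 0 594 -544 150 -0.965; 0 594 -544 150 -0.965'
python3 -c "
from h import *
go((.5255,.278,.09),(.5255,.278,.072))
s=snap('wrist'); save(s,'w1.png'); g=s['pixels'].max(2)
print(s['p'],s['attitude'])"
```

```text
time_s: 2.6
position: [0.5264, 0.2772, 0.1053]
eef_rot: [2.384, 2.045, 0.004]
force: [-0.4, 0.2, -0.4]
finger_gap: -0.0002
finger_force: 0.0
tcp [0.5264 0.2772 0.1053] xyaw 81.25 toolz [ 2.4e-03  8.0e-04 -1.0e+00] q [ 0.372  0.243  0.022  1.347 -0.     2.096] t 2.6
(0.5255, 0.278, 0.09) [ 0.6 -1.  15.3]
(0.5255, 0.278, 0.072) [ 0.6 -1.1 33.3]
[0.53868275 0.3610627  0.22591643] [-0.3299547   0.02299033 -0.15153551]
```

View pics/w1.png

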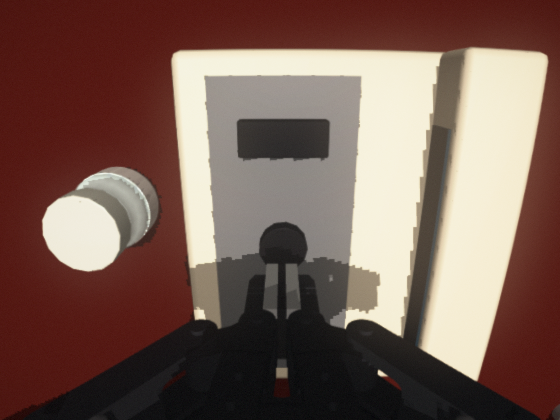

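The wrist view shows the round key at (283,243) just beyond the fingertips (285,268) and the bar at (283,138), both in line with the tool. The jar is off to the left at (95,225).

```bash
python3 -c "
from h import *
s=snap('wrist'); print(onz(s,[[283,242],[283,138]],.054).round(4))"
python3 -m pendant '0 0.5 -1 15 0; 0 0.5 -1 25 0; 0 0.5 -1 29 0; 0 0.5 -1 32 0; 0 0.5 -1 34 0; 0 0.5 -1 35 0; 0 0.5 -1 35 0; 0 0.5 -1 35 0'
```

```text
[[0.5288 0.2838 0.054 ]
 [0.5369 0.3375 0.054 ]]
time_s: 3.7
position: [0.5242, 0.278, 0.07]
eef_rot: [-2.383, -2.046, 0.001]
force: [-4.2, -0.9, 8.1]
finger_gap: -0.0001
finger_force: 3.9
```

```bash
python3 -m pendant '0 0 0 1 0; 0 0 0 2 0; 0 0 0 2 0; 0 0 0 2 0'; python3 -c "
from h import *
s=snap('side'); save(s,'k1.png',(215,290,300,385),6)"
```

```text
time_s: 4.2
position: [0.5242, 0.278, 0.0698]
eef_rot: [2.383, 2.046, 0.0]
force: [-6.2, -2.6, 14.7]
finger_gap: -0.0001
finger_force: 7.1
```

View pics/k1.png

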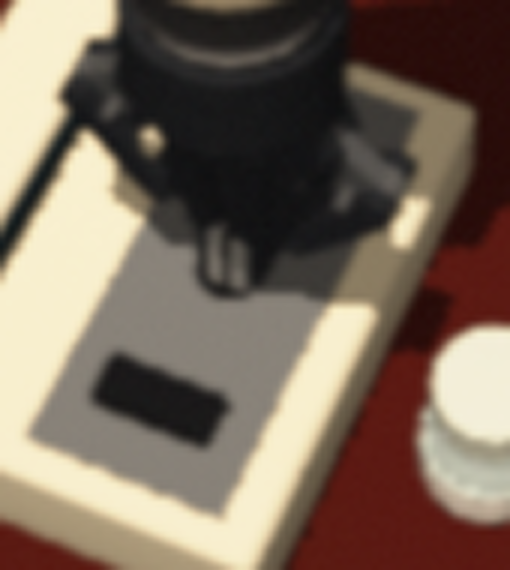

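It moved only 0.2 mm for 6.6 N more, with the tip at 48 mm, so the round key is fully down. The picture shows the fingers on the middle key at (225,270) and the bar free at (160,400). Bar next.

```bash
python3 -m pendant '0 0 0 -15 0; 0 0 0 -35 0; 0 30 0 -35 0; 0 58 0 -35 0; 0 58 0 -35 0; 0 58 0 -20 0; 0 58 0 -8 0; 0 58 0 -5 0; 0 58 0 -3 0; 0 58 0 -1 0; 0 58 0 0 0; 0 58 0 1 0; 0 58 0 1 0; 0 58 0 1 0'
```

```text
time_s: 6.0
position: [0.5328, 0.3344, 0.0697]
eef_rot: [2.383, 2.045, -0.001]
force: [-7.2, -5.4, 17.2]
finger_gap: -0.0003
finger_force: 8.4
```

The bar stopped at the same height with over 17 N, so it is fully down. Now over to the probe with open fingers, where I'll look with the wrist camera.

```bash
python3 -m pendant '0 0 0 -50 0; 0 0 0 -110 0; 0 0 0 -170 0; 0.5 -50 0 -230 0; 1 -110 -10 -260 0.15; 1 -170 -20 -260 0.3; 1 -230 -30 -260 0.45; 1 -290 -40 -260 0.63; 1 -350 -40 -260 0.63; 1 -400 -40 -260 0.63; 1 -435 -40 -260 0.63; 1 -435 -40 -260 0.63; 1 -435 -40 -260 0.63'; python3 -c "
from h import *
go((.467,-.049,.128))
s=snap('wrist'); save(s,'w2.png'); np.savez('s_w2',**s); print(s['p'], s['R'][:,2])
t=snap('top');save(t,'t2.png')
d=s['depth']; print(np.percentile(d[d>0],[1,50]))"
```

```text
time_s: 7.62
position: [0.4278, -0.0882, 0.3252]
eef_rot: [-2.9, -1.206, -0.0]
force: [0.6, 0.3, 0.2]
finger_gap: 0.0853
finger_force: 0.0
tcp [ 0.4278 -0.0882  0.3252] xyaw 45.16 toolz [-1.e-04  7.e-04 -1.e+00] q [-3.580e-01 -1.480e-01  5.600e-02  1.775e+00  1.000e-03  1.996e+00] t 7.625
(0.467, -0.049, 0.128) [ 55.4   0.2 197.3]
[ 0.48703009 -0.02790212  0.44581183] [0.23027767 0.22989348 0.94557981]
[0.0775118  0.44161206]
```

View pics/w2.png

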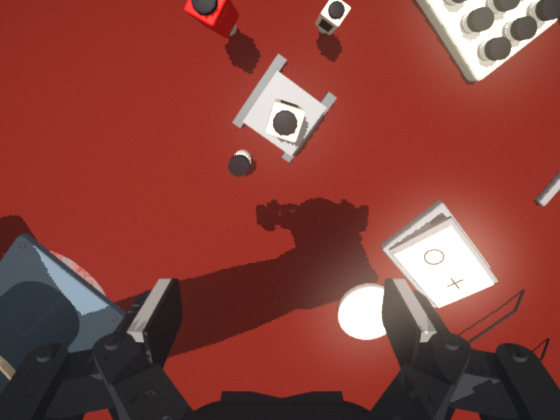

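The wrist view shows the probe cap at (285,122) with its square grip top turned a few degrees in the image. The ring is at (433,257), the cross at (455,283), and vial_a is near the stand at (240,163).

```bash
python3 - <<'E'
from h import *
s=dict(np.load("s_w2.npz")); s["dist"]=s["dist"].astype(float)
P=s["pixels"].astype(int); yy,xx=np.mgrid[0:420,0:560]
pts=dep(s,np.c_[xx.ravel(),yy.ravel()]).reshape(420,560,3)
m=((abs(pts[...,2]-.163)<.012)&(abs(xx-287)<35)&(abs(yy-122)<35)).astype(np.uint8)
c=max(cv2.findContours(m,0,1)[0],key=cv2.contourArea); print(m.sum(),cv2.minAreaRect(c))
q=onz(s,cv2.boxPoints(cv2.minAreaRect(c)),.160); print(q.round(4),q.mean(0))
e=q[1]-q[0]; print("probe side yaw mod90",np.degrees(np.arctan2(e[1],e[0]))%90, np.linalg.norm(np.diff(q,axis=0),axis=1))
cm=(P.max(2)<90)&(m>0); print("cap",cm.sum(),onz(s,[[xx[cm].mean(),yy[cm].mean()]],.167))
D=[]
for n,(u,v) in dict(ring=(433,257),cross=(455,283)).items():
    w=(abs(xx-u)<14)&(abs(yy-v)<13); k=w&(P.max(2)<170); 
    mr=cv2.minAreaRect(np.c_[xx[k],yy[k]].astype(np.float32)); cc=mr[0]
    D.append(onz(s,[cc],.0426)[0]); print(n,k.sum(),mr,D[-1], dep(s,[cc]))
e=D[0]-D[1]; print(np.linalg.norm(e),"easel yaw",np.degrees(np.arctan2(e[1],e[0]))-90)
w=(abs(xx-443)<28)&(abs(yy-270)<28)&(P.min(2)>180)&(s["depth"]>0); X=pts[w]; n=np.linalg.svd(X-X.mean(0),full_matrices=False)[2][2]; n*=np.sign(n[2])
print("tile n",n,"tilt",np.degrees(np.arccos(n[2])),"yaw",np.degrees(np.arctan2(-n[1],-n[0])),"ring on plane",[ (lambda d: s["p"]+d*(((X.mean(0)-s["p"])@n)/(d@n)))(rays(s,[[433.3,257]])[0])])
E
```

```text
1097 ((285.0516357421875, 121.23487854003906), (33.40679931640625, 33.58576202392578), 17.354022979736328)
[[ 0.4521 -0.0433  0.16  ]
 [ 0.475  -0.0315  0.16  ]
 [ 0.4873 -0.0542  0.16  ]
 [ 0.4644 -0.0666  0.16  ]] [ 0.46969004 -0.04892526  0.16      ]
probe side yaw mod90 27.04906278455631 [0.02582116 0.0257696  0.02601702]
cap 14 [[ 0.46719804 -0.05528142  0.167     ]]
ring 0 ((0.0, 0.0), (0.0, 0.0), 0.0) [0.33988733 0.26060754 0.0426    ] [[3.24378423e-01 2.91016571e-01 1.01316104e-04]]
cross 0 ((0.0, 0.0), (0.0, 0.0), 0.0) [0.33988733 0.26060754 0.0426    ] [[3.24378423e-01 2.91016571e-01 1.01316104e-04]]
0.0 easel yaw -90.0
tile n [-0.32301428 -0.00183621  0.94639231] tilt 18.845629782383707 yaw 0.3257007067673789 ring on plane [array([ 0.4790466 , -0.30953198,  0.04186145])]
```

```bash
python3 -m pendant '1 30 1 30 0.15; 1 57 2 60 0.317; 1 57 2 90 0.317; 1 57 2 130 0.317; 1 57 2 170 0.317; 1 57 2 190 0.317; 1 57 2 202 0.317; 1 57 2 202 0.317; 0 57 2 202 0.317; 0 57 2 202 0.317; 0 57 2 202 0.317; 0 57 2 202 0.317; 0 57 2 202 0.317; 0 57 2 202 0.317; 0 57 2 202 0.317; 0 57 2 202 0.317'; python3 -c "
from h import *
go((.4697,-.0489,.123)); print(monitor.get_state()['wrist_torque'])"
```

```text
time_s: 9.72
position: [0.4702, -0.0497, 0.1242]
eef_rot: [3.054, 0.734, 0.002]
force: [0.3, -0.4, 5.4]
finger_gap: 0.0253
finger_force: 58.4
tcp [ 0.4702 -0.0497  0.1242] xyaw 27.03 toolz [ 1.7e-03 -6.0e-04 -1.0e+00] q [-0.247 -0.079 -0.283  1.365 -0.     2.423] t 9.725
(0.4697, -0.0489, 0.123) [-0.1 -0.9  1.2]
[-0.05206409  0.01672666  0.04196376]
```

Gripped, gap 25 mm. The pendant only yaws the tool, so the 18° tilt has to come from pivoting the probe between the pads. I'll lift until about 5 mm of shaft is left in the hole, then lever it against the rim along tool −x.

```bash
python3 -m pendant '0 0 0 -15 0; 0 0 0 -30 0; 0 0 0 -42 0; 0 0 0 -47 0; 0 0 0 -47 0; 0 -5 0 -47 0; 0 -10 0 -47 0; 0 -14 0 -47 0; 0 -14 0 -47 0'; python3 -m pendant '0 -4 0 0 0; 0 -8 0 0 0; 0 -12 0 1 0; 0 -15 0 1 0; 0 -15 0 1 0'; python3 -c "
from h import *
s=snap('side'); save(s,'p1.png',(255,120,385,260),5)
s=snap('wrist'); go(); print(monitor.get_state()['wrist_torque'])"
```

```text
time_s: 10.85
position: [0.4589, -0.0549, 0.1706]
eef_rot: [-3.053, -0.734, -0.009]
force: [5.5, 2.0, -2.1]
finger_gap: 0.0251
finger_force: 58.5
time_s: 11.48
position: [0.4458, -0.0618, 0.1697]
eef_rot: [-3.053, -0.735, -0.01]
force: [5.4, 3.0, -2.0]
finger_gap: 0.0259
finger_force: 59.1
tcp [ 0.4458 -0.0618  0.1697] xyaw 27.06 toolz [ 0.0056  0.0028 -1.    ] q [-0.29  -0.156 -0.263  1.46   0.004  2.38 ] t 11.575
[ 0.67532006 -1.49461776 -0.04724634]
```

View pics/p1.png

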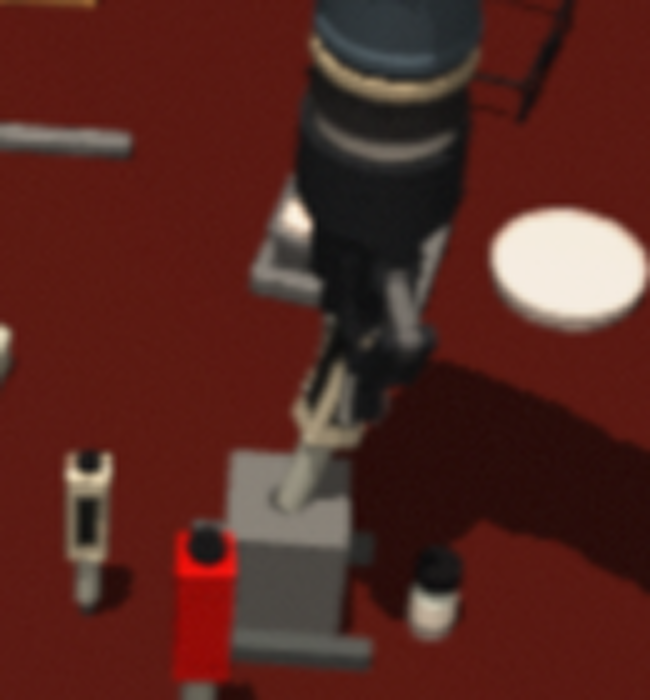

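It pivoted: the shaft leans out of the hole toward the robot, shaft at (305,470) and grip at (330,410). Lifting out along its axis, then refining the tile marks from the saved wrist picture.

```bash
python3 -m pendant '0 -5 0 -15 0; 0 -10 0 -30 0; 0 -10 0 -60 0; 0 -10 0 -90 0; 0 -10 0 -90 0'; python3 - <<'E'
from h import *
s=dict(np.load("s_w2.npz")); s["dist"]=s["dist"].astype(float)
P=s["pixels"]; D=[]
for n,(u,v) in dict(ring=(433,257),cross=(455,283)).items():
    g=P[v-15:v+16,u-15:u+16,1].astype(np.float32); bg=cv2.medianBlur(P[v-15:v+16,u-15:u+16,1].copy(),21)
    k=(bg.astype(int)-g>50).astype(np.uint8); nn,l,st,c=cv2.connectedComponentsWithStats(k); i=1+np.argmax(st[1:,4])
    cc=st[i,:2]+(st[i,2:4]-1)/2+[u-15,v-15]; print(n,g.min(),g.max(),st[1:].tolist(),cc,c[i]+[u-15,v-15])
    D.append(onz(s,[c[i]+[u-15,v-15]],.0426)[0]); print(D[-1].round(4))
e=D[0]-D[1]; print(np.linalg.norm(e),"easel yaw",np.degrees(np.arctan2(e[1],e[0]))-90)
go()
E
```

```text
time_s: 12.2
position: [0.4356, -0.0679, 0.2624]
eef_rot: [3.052, 0.733, 0.006]
force: [0.4, 0.0, -1.8]
finger_gap: 0.0251
finger_force: 59.5
ring 176.0 255.0 [[16, 7, 2, 1, 2], [6, 9, 20, 14, 41], [12, 8, 2, 1, 2], [19, 8, 2, 1, 2]] [433.5 257.5] [433.04878049 258.        ]
[ 0.478  -0.3099  0.0426]
cross 108.0 255.0 [[11, 11, 12, 9, 27], [7, 17, 3, 2, 3], [22, 27, 9, 4, 19]] [456.5 283. ] [455.51851852 282.44444444]
[ 0.4781 -0.3613  0.0426]
0.05140382463132621 easel yaw 0.12593921050185486
tcp [ 0.4356 -0.0679  0.2624] xyaw 27.01 toolz [ 0.0044 -0.0021 -1.    ] q [-3.070e-01 -1.730e-01 -9.300e-02  1.646e+00 -1.000e-03  2.364e+00] t 12.2
```

```bash
python3 -m pendant '0 -25 44 0 0; 0 -50 88 0 0.15; 0 -75 132 0 0.3; 0 -100 176 0 0.4; 0 -119 211 20 0.471; 0 -119 211 54 0.471; 0 -119 211 54 0.471; 0 -119 211 54 0.471'; python3 - <<'E'
from h import *
go()
s=snap('side'); np.savez('s_sd3',**s)
st=monitor.get_state(); M=R.from_rotvec(st["eef_rot"]).as_matrix(); g=st["position"]+M[:,2]*.003
n=np.array([-.309,0,.951])
from_px=lambda X:(lambda c:cv2.projectPoints(np.array([[c[0],-c[1],-c[2]]]),np.zeros(3),np.zeros(3),s["K"],np.array(s["dist"],float))[0].ravel())(s["R"].T@(np.array(X)-s["p"]))
for X in(g,g-.111*n,g+.046*n): print(from_px(X).round(1))
u,v=from_px(g-.05*n).astype(int); x0,y0=u-50,v-60; print(x0,y0); save(s,'p2.png',(x0,y0,x0+100,y0+110),5)
E
```

```text
time_s: 13.2
position: [0.4245, -0.3088, 0.2056]
eef_rot: [-3.141, -0.002, 0.001]
force: [0.3, -0.0, -0.6]
finger_gap: 0.0251
finger_force: 59.8
tcp [ 0.4245 -0.3088  0.2056] xyaw 0.07 toolz [-6.e-04  3.e-04 -1.e+00] q [-7.570e-01  4.300e-02 -1.000e-03  1.528e+00 -0.000e+00  2.384e+00] t 13.2
[351.9 122.1]
[335.3 150.5]
[359.3 109.3]
294 75
```

View pics/p2.png

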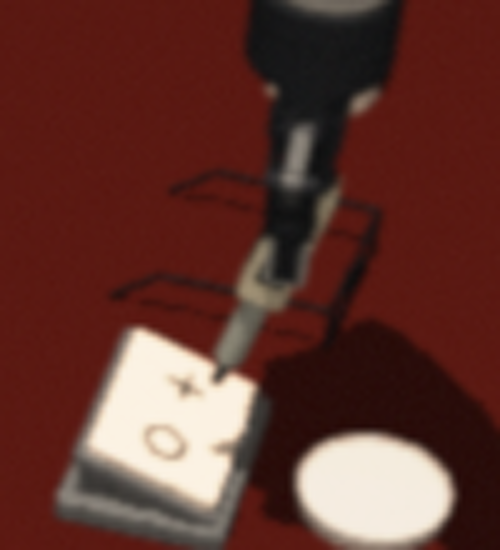

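The side crop shows the tip at (216,380) and the shaft leaning toward the robot, with the ring (165,442) and cross (187,385) visible. Now to measure the tilt.

```bash
cat > tilt.py <<'E'
from h import *
def run(name):
    st=monitor.get_state(); M=R.from_rotvec(st["eef_rot"]).as_matrix(); g=st["position"]+M[:,2]*.003
    s=snap('wrist'); save(s,name); np.savez('s_w3',**s)
    yy,xx=np.mgrid[0:420,0:560]; X=(dep(s,np.c_[xx.ravel(),yy.ravel()])-g)@M   # tool axes
    ok=(s["depth"].ravel()>.02)
    for nm,a,b,h in(("shaft",.046,.088,.010),("grip",.024,.038,.015)):
        w=ok&(X[:,2]>a)&(X[:,2]<b)&(abs(X[:,1])<.016)&(X[:,0]<.075)&(X[:,0]>-.02)
        Y=X[w]; yc=np.median(Y[:,1]) if len(Y) else 0
        Y=Y[abs(Y[:,1]-yc)<.0035] if nm=="shaft" else Y[abs(Y[:,1]-yc)<.008]
        if len(Y)<8: print(nm,len(Y)); continue
        l=cv2.fitLine(Y[:,[2,0]].astype(np.float32),cv2.DIST_HUBER,0,.001,.001).ravel()
        th=np.degrees(np.arctan2(l[1],l[0])); th=(th+90)%180-90
        yl=np.polyfit(Y[:,2],Y[:,1],1); print(nm,len(Y),"tilt",th.round(2),"yc",yc.round(4))
    c=np.array([s["R"].T@(np.array(P)-s["p"]) for P in [g+M@np.array([.111*np.sin(t),0,.111*np.cos(t)]) for t in np.radians([14,16,18,20])]])
    print(cv2.projectPoints(c*[1,-1,-1],np.zeros(3),np.zeros(3),s["K"],np.array(s["dist"],float))[0].reshape(-1,2).round(1))
    return s
E
python3 - <<'E'
from tilt import *
run('w3.png')
s=dict(np.load('s_sd3.npz')); s["dist"]=s["dist"].astype(float)
d=rays(s,np.array([[216,380],[225,362],[240,333],[256,303]])/5+[294-.4,75-.4]); p=s["p"]
Q=p+d*((-.3088-p[1])/d[:,1])[:,None]; print(Q.round(4), np.degrees(np.arctan2(Q[0,0]-Q[3,0],Q[3,2]-Q[0,2])),np.degrees(np.arctan2(Q[0,0]-.4245,.2026-Q[0,2])))
E
```

```text
shaft 517 tilt 14.64 yc -0.0005
grip 519 tilt 14.94 yc -0.0005
[[282.7 175.2]
 [282.7 170. ]
 [282.7 164.8]
 [282.8 159.6]]
[[ 0.455  -0.3088  0.0988]
 [ 0.4514 -0.3088  0.1127]
 [ 0.4453 -0.3088  0.1346]
 [ 0.4388 -0.3088  0.1569]] 15.604875930752991 16.401509381456364
```

View pics/w3.png

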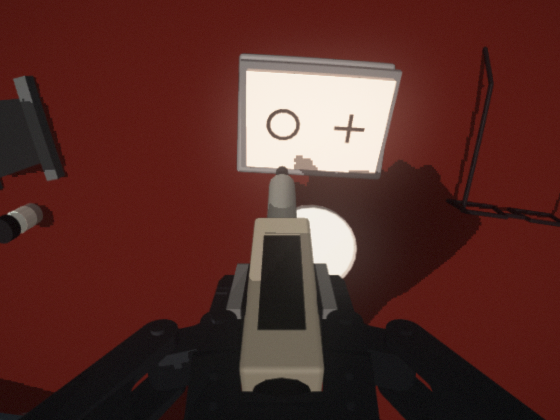

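The wrist view shows the nose tip at (282,170), the ring at (283,124) and the cross at (350,128). The tip row fits a tilt of about 16°, so a little more is needed. I'll compare probe and tile in this same depth picture.

```bash
python3 - <<'E'
from h import *
s=dict(np.load('s_w3.npz')); s["dist"]=s["dist"].astype(float)
yy,xx=np.mgrid[0:420,0:560]; X=dep(s,np.c_[xx.ravel(),yy.ravel()]).reshape(420,560,3); P=s["pixels"].astype(int)
w=(xx>255)&(xx<380)&(yy>80)&(yy<150)&(P.min(2)>150); Y=X[w]
n=np.linalg.svd(Y-Y.mean(0),full_matrices=False)[2][2]; n*=np.sign(n[2])
print(len(Y),n,"tilt",np.degrees(np.arccos(n[2])),"yaw",np.degrees(np.arctan2(-n[1],-n[0])))
m=(xx>250)&(xx<372)&(yy>85)&(yy<152)&(P[...,1]<150); k,l,st,c=cv2.connectedComponentsWithStats(m.astype(np.uint8))
A=[]
for i in range(1,k):
    if st[i,4]>40:
        cc=st[i,:2]+(st[i,2:4]-1)/2; q=onz(s,[cc],.0426)[0]; A.append(q)
        d=rays(s,[cc])[0]; q2=s["p"]+d*(((Y.mean(0)-s["p"])@n)/(d@n)); print(st[i],cc,q.round(4),q2.round(4))
e=A[0]-A[1]; e*=np.sign(e[1]); print(np.linalg.norm(e),"yaw",np.degrees(np.arctan2(e[1],e[0]))-90)
go((.4702,-.0497,.263))
E
```

```text
8065 [-0.92385691 -0.00097788  0.3827368 ] tilt 67.4966905914982 yaw 0.06064629787809462
[267 109  33  31 282] [283. 124.] [ 0.48   -0.3095  0.0426] [ 0.4781 -0.3096  0.0248]
[335 115  29  28 168] [349.  128.5] [ 0.4768 -0.3613  0.0426] [ 0.4735 -0.3668  0.0133]
0.051901060851719034 yaw -3.5191107602546055
tcp [ 0.4254 -0.3093  0.2071] xyaw 0.1 toolz [ 0.002 -0.002 -1.   ] q [-7.560e-01  4.200e-02  1.000e-03  1.527e+00 -0.000e+00  2.384e+00] t 13.3
(0.4702, -0.0497, 0.263) [  45.3 -259.4  -56.3]
```

```bash
python3 - <<'E'
from h import *
s=dict(np.load('s_w3.npz')); s["dist"]=s["dist"].astype(float)
yy,xx=np.mgrid[0:420,0:560]; X=dep(s,np.c_[xx.ravel(),yy.ravel()]).reshape(420,560,3); P=s["pixels"].astype(int)
w=(xx>255)&(xx<380)&(yy>80)&(yy<145)&(P.min(2)>150)&(s["depth"]>.2); Y=X[w]
for _ in range(4):
    c=Y.mean(0); n=np.linalg.svd(Y-c,full_matrices=False)[2][2]; n*=np.sign(n[2]); r=abs((Y-c)@n); Y=Y[r<max(.003,2*np.median(r))]
print(len(Y),r.std(),n,"tilt",np.degrees(np.arccos(n[2])),"yaw",np.degrees(np.arctan2(-n[1],-n[0])))
d=rays(s,[[283,124]])[0]; print(s["p"]+d*(((c-s["p"])@n)/(d@n)))
E
```

```text
7401 0.0004107861956042261 [-0.30896789  0.01601346  0.95093765] tilt 18.022026297620407 yaw -2.966920640392919
[ 0.47995525 -0.30950471  0.04247488]
```

The tile fit is excellent: 18.02°, yaw −3.0°, and the ring at (0.480, −0.3095, 0.0425). The probe is at 14.8°, so it goes back to the stand for about 3.2° more.

```bash
python3 -m pendant '0 0 0 -30 0; 0 5 -40 -55 -0.1; 0 10 -90 -55 -0.2; 0 10 -140 -55 -0.3; 0 10 -190 -55 -0.4; 0 10 -225 -55 -0.47; 0 10 -241 -55 -0.47; 0 10 -241 -55 -0.47; 0 10 -241 -55 -0.47'; python3 -c "
from h import *
go((.4356,-.0679,.2624),(.4356,-.0679,.2024),(.4410,-.0652,.1846),(.4458,-.0618,.1697),(.4409,-.0643,.1695))"
```

```text
time_s: 14.42
position: [0.4349, -0.0691, 0.2607]
eef_rot: [3.054, 0.731, 0.001]
force: [0.6, -0.5, -1.4]
finger_gap: 0.0251
finger_force: 59.8
tcp [ 0.4349 -0.0691  0.2607] xyaw 26.91 toolz [ 7.0e-04 -1.1e-03 -1.0e+00] q [-3.100e-01 -1.710e-01 -9.400e-02  1.646e+00 -1.000e-03  2.362e+00] t 14.425
(0.4356, -0.0679, 0.2624) [ 1.2 -0.7 -1.7]
(0.4356, -0.0679, 0.2024) [ 1.2 -0.8 58.3]
(0.441, -0.0652, 0.1846) [ 7.2 -0.8 76.1]
(0.4458, -0.0618, 0.1697) [13.  -1.7 91. ]
(0.4409, -0.0643, 0.1695) [ 7.5 -1.7 91.2]
```

```bash
python3 -m pendant '0 1 -1 30 0; 0 1 -1 58 0; 0 1 -1 58 0; 0 7 -1 76 0; 0 12.5 -1.5 91 0; 0 12.5 -1.5 91 0; 0 9.5 -1.5 91 0; 0 6.5 -1.5 91 0; 0 6 -1.5 91 0; 0 6 -1.5 91 0'; python3 -m pendant '0 -5 0 -15 0; 0 -10 0 -30 0; 0 -10 0 -60 0; 0 -10 0 -90 0; 0 -10 0 -90 0'; python3 -c "
from tilt import *
run('w4.png'); go()"
```

```text
time_s: 15.68
position: [0.442, -0.0634, 0.1712]
eef_rot: [-3.054, -0.734, -0.013]
force: [5.3, 2.7, -2.7]
finger_gap: 0.0255
finger_force: 59.8
time_s: 16.3
position: [0.4311, -0.0694, 0.263]
eef_rot: [3.052, 0.731, 0.007]
force: [-0.2, -1.1, -1.2]
finger_gap: 0.0253
finger_force: 59.8
shaft 536 tilt 16.65 yc -0.0005
grip 502 tilt 16.03 yc -0.0005
[[282.7 175.8]
 [282.7 170.7]
 [282.7 165.5]
 [282.7 160.3]]
tcp [ 0.4305 -0.0692  0.261 ] xyaw 26.96 toolz [ 0.0022 -0.0014 -1.    ] q [-3.130e-01 -1.830e-01 -1.050e-01  1.647e+00 -1.000e-03  2.358e+00] t 16.35
```

```bash
python3 -m pendant '0 0 0 30 0; 0 0 0 60 0; 0 0 0 60 0; 0 5 0 75 0; 0 10 0 90 0; 0 10 0 90 0; 0 7 0 90 0; 0 5 0 90 0; 0 5 0 90 0; 0 5 0 90 0'; python3 -m pendant '0 -5 0 -15 0; 0 -10 0 -30 0; 0 -10 0 -60 0; 0 -10 0 -90 0; 0 -10 0 -90 0'; python3 -c "
from tilt import *
run('w5.png'); go()"
```

```text
time_s: 17.6
position: [0.4377, -0.0659, 0.1703]
eef_rot: [3.055, 0.733, 0.012]
force: [4.8, 2.1, 0.3]
finger_gap: 0.0251
finger_force: 59.9
time_s: 18.23
position: [0.4267, -0.0717, 0.2624]
eef_rot: [3.052, 0.731, 0.006]
force: [0.9, 1.1, -1.9]
finger_gap: 0.0252
finger_force: 59.7
shaft 553 tilt 19.33 yc -0.0005
grip 483 tilt 18.87 yc -0.001
[[282.7 175.8]
 [282.7 170.7]
 [282.8 165.5]
 [282.8 160.3]]
tcp [ 0.4261 -0.0713  0.2605] xyaw 26.96 toolz [ 0.0017 -0.0011 -1.    ] q [-3.210e-01 -1.930e-01 -1.140e-01  1.648e+00 -1.000e-03  2.350e+00] t 18.275
```

The tilt is 19.1°, within about 1° of square. Now to a standoff 25 mm off the ring, with yaw −3°.

```bash
python3 -m pendant '0 -20 44 0 0; 0 -40 88 0 0.15; 0 -60 132 0 0.3; 0 -80 176 0 0.4; 0 -98 215 10 0.523; 0 -98 215 50 0.523; 0 -98 215 75 0.523; 0 -98 215 86 0.523; 0 -98 215 86 0.523; 0 -98 215 86 0.523'; python3 - <<'E'
from tilt import *
s=run('w6.png'); go((.4361,-.3077,.1742))
st=monitor.get_state(); M=R.from_rotvec(st["eef_rot"]).as_matrix(); g=st["position"]+M[:,2]*.003
for t in np.radians([18,19]): print("tip",(g+M@np.array([.111*np.sin(t),-.0005,.111*np.cos(t)])).round(4))
E
```

```text
time_s: 19.52
position: [0.4365, -0.3073, 0.1745]
eef_rot: [3.139, -0.082, 0.002]
force: [0.5, 0.2, -0.8]
finger_gap: 0.0251
finger_force: 60.0
shaft 548 tilt 19.16 yc -0.0005
grip 479 tilt 18.84 yc -0.0005
[[282.7 175.1]
 [282.7 169.9]
 [282.7 164.8]
 [282.7 159.6]]
tcp [ 0.4367 -0.3074  0.1749] xyaw -2.97 toolz [ 0.002  -0.0019 -1.    ] q [-0.739  0.065 -0.039  1.464 -0.     2.455] t 19.575
(0.4361, -0.3077, 0.1742) [-0.6  0.3  0.7]
tip [ 0.4712 -0.3089  0.0664]
tip [ 0.473 -0.309  0.067]
```

View pics/w6.png

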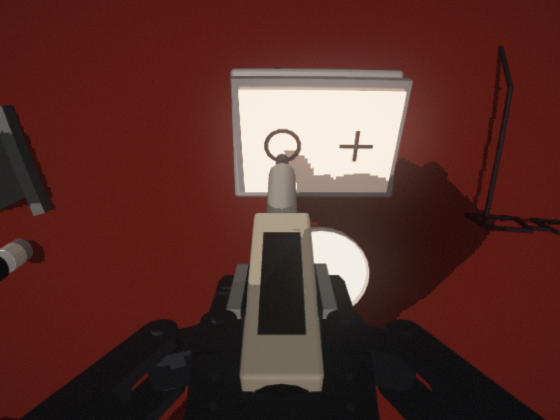

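The picture shows the tip at (282,158) just below the ring centre (283,145), with the marks level in the image, so the yaw is matched. Approaching along the tile normal.

```bash
python3 -m pendant '0 2 0 6 0; 0 4 0 12.5 0; 0 6 0 18.5 0; 0 6 0 18.5 0; 0 6 0 18.5 0'; python3 - <<'E'
from tilt import *
s=run('w7.png'); go(); save(s,'w7c.png',(215,60,365,180),5); print(monitor.get_state()['force'])
E
```

```text
time_s: 20.2
position: [0.442, -0.3073, 0.1547]
eef_rot: [-3.14, 0.082, 0.0]
force: [0.0, 0.3, -0.8]
finger_gap: 0.0257
finger_force: 60.0
shaft 554 tilt 19.39 yc -0.0005
grip 474 tilt 18.44 yc -0.0005
[[282.7 175.1]
 [282.7 169.9]
 [282.7 164.7]
 [282.7 159.6]]
tcp [ 0.4421 -0.3074  0.1549] xyaw -2.99 toolz [ 0.e+00 -1.e-04 -1.e+00] q [-0.732  0.083 -0.059  1.428 -0.     2.462] t 20.25
[-0.38254444  0.11373735 -0.78079217]
```

View pics/w7c.png

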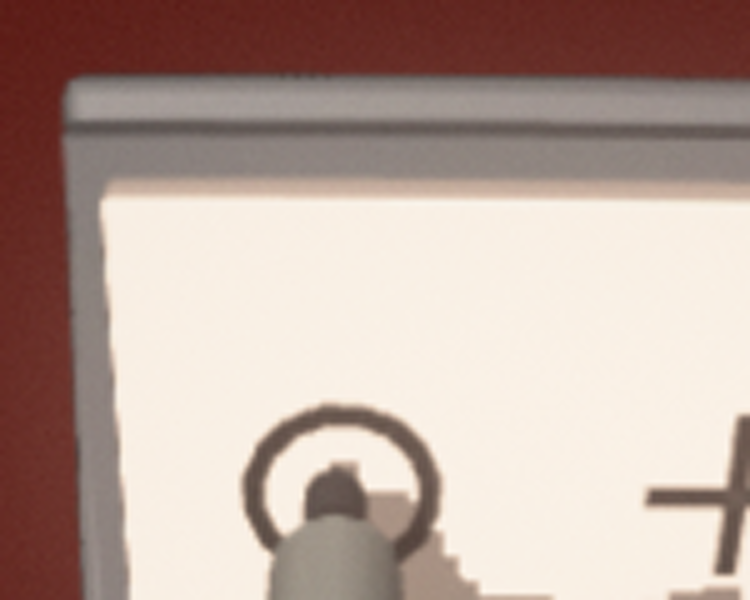

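The crop shows the nose inside the ring: ring centre at (342,490), nose end at (335,~488), about 1 mm left. Continuing along the normal with a 1 mm sideways correction.

```bash
python3 -m pendant '0 0 0.8 2 0; 0 0.3 0.8 4 0; 0 1 0.8 6 0; 0 1.3 0.8 7 0; 0 1.3 0.8 7 0; 0 1.3 0.8 7 0'; python3 - <<'E'
from tilt import *
F=[]
for i in range(6): s=snap('wrist'); F.append(monitor.get_state()['force'])
print(np.mean(F,0),np.std(F,0)); go(); run('w8.png')
E
```

```text
time_s: 21.0
position: [0.4433, -0.3083, 0.1481]
eef_rot: [3.14, -0.082, 0.0]
force: [0.4, 0.1, 0.4]
finger_gap: 0.0255
finger_force: 60.1
[-0.7053905  -0.51437397  0.31948234] [0.42801886 0.47842051 0.65274515]
tcp [ 0.4434 -0.3083  0.1479] xyaw -2.99 toolz [ 2.e-04 -3.e-04 -1.e+00] q [-0.732  0.089 -0.067  1.414 -0.     2.462] t 21.3
shaft 557 tilt 19.4 yc -0.0005
grip 487 tilt 20.0 yc -0.0005
[[282.7 175.1]
 [282.7 169.9]
 [282.7 164.7]
 [282.7 159.5]]
```

```bash
python3 -m pendant '0 0.3 0 1 0; 0 0.6 0 2 0; 0 0.9 0 3 0; 0 1 0 3.1 0; 0 1 0 3.1 0'; python3 - <<'E'
from tilt import *
F=[]
for i in range(14): s=snap('wrist'); F.append(monitor.get_state()['force'])
m=np.mean(F,0); print(m,np.std(F,0)/3.7,"along n",(m-[-.1,.1,-.85])@[-.309,.016,.951]); go(); s=run('w9.png'); save(s,'w9c.png',(215,60,365,180),5)
t=snap('side'); save(t,'s9.png',(290,85,390,195),5)
E
```

```text
time_s: 21.98
position: [0.4444, -0.3084, 0.1449]
eef_rot: [3.14, -0.082, 0.0]
force: [-0.2, 0.3, 1.7]
finger_gap: 0.0253
finger_force: 60.4
[-0.33939024 -1.03664915  1.78220119] [0.09018777 0.12597423 0.13584006] along n 2.559008530858082
tcp [ 0.4444 -0.3083  0.1448] xyaw -2.99 toolz [ 2.e-04 -3.e-04 -1.e+00] q [-0.731  0.092 -0.07   1.408 -0.     2.463] t 22.675
shaft 635 tilt 19.86 yc -0.0005
grip 487 tilt 19.46 yc -0.0007
[[282.7 175.1]
 [282.7 169.9]
 [282.7 164.7]
 [282.7 159.5]]
```

View pics/w9c.png

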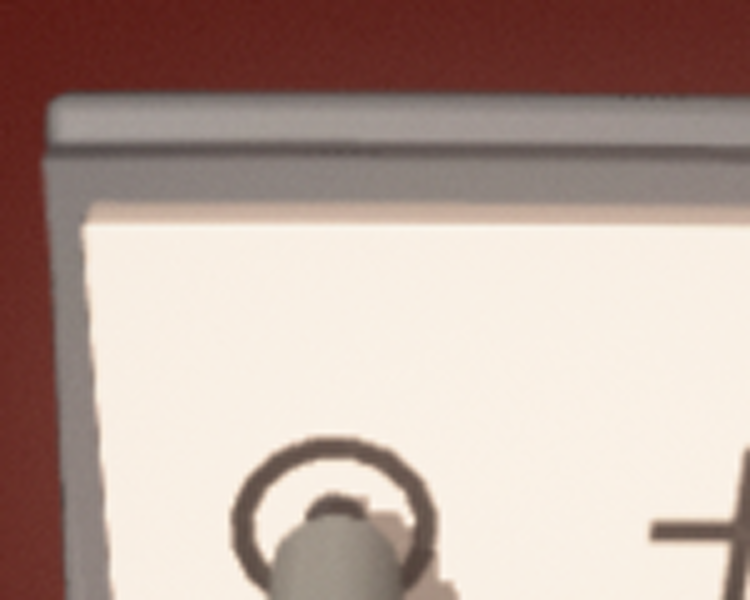

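The nose sits centred in the ring, with its far edge at (335,495) and the ring centre at (333,525). The push is 2.56 N along the normal, which is half travel, and the tilt is within about 1.5° of square. Handing in.

```bash
python3 -c "
from h import *
print(job.hand_in())"
```

```text
the job is handed in; nothing more can be done
None
```

I pressed the round key and then the bar key fully down, and handed in with the probe still gripped and its nose centred in the ring at about 2.5 N (roughly half-way in), tilted about 1.5° off square; the hand-in gave no verdict.

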